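# Set the second rolling guide on the pastry board

## Task

Get the pastry board ready for rolling: lift the blue strip out of the dish drainer and lay it flat on the board, flush along its whole length against the free raised edge, opposite the blue strip already there, with neither end overhanging the board. Lower it onto the board before letting go, do not drop it, and leave the orange strip, the colander and the strip already on the board where they are.

Things in the scene. Friction and masses are not known exactly. Their poses are not given: they have to be found in the camera images.
- blue_strip: The strip to move: straight rigid blue bar, 180 long (x axis) x 26 wide (y) x 18 mm high (z), 50 to 100 g, the same either way round. Starts flat on the floor of the drainer's near compartment, roughly along its length, left or right of the orange strip. Origin: centre of its underside, z up.
- blue_end_a (a point): Middle of the blue strip's underside at its +x end (90 mm from its origin); axes as the strip.
- blue_end_b (a point): Middle of the blue strip's underside at its -x end; axes as the strip.
- orange_strip: An orange strip of the same size, lying flat in the same compartment, its centre line about 70 mm from the blue one's. Stays there. Origin: centre of its underside.
- mate_strip: The other blue strip (same size), already lying on the pastry board against the raised edge on the board's -y side. Stays there. Origin: centre of its underside.
- basket: White dish drainer on a grey drip tray, fixed, left or right of the robot (the board is on the other side). 380 (x) x 250 (y) mm overall, walls 5 mm, rim 86 mm and flat inner floor 17 mm above the counter. A cross wall at x = +45 mm, top 67 mm up, parts the near compartment (strips; inside 217 x 220) from the far one (colander). Origin: centre of the underside, on the counter; z up.
- colander: Small white upturned colander, 112 mm across, 50 mm high, in the drainer's far compartment. Stays there. Origin: centre of its underside.
- board: Light wooden pastry board, fixed, 260 (x) x 220 (y) x 20 mm thick, with dark raised edges 15 mm wide along both long sides (+y and -y), 12 mm higher than its surface; 190 mm of flat surface between them; the two ends (+x, -x) are open. Origin: centre of the underside, on the counter; z up.
- edge_face (a point): Foot of the free raised edge (the board's +y one): middle of its inner face where it meets the board's surface, 20 mm above the counter. Axes as the board: x along the edge, y from the board's surface into the edge, z up.
Mind the look-alikes: they are no part of the job. Leave any red or white look-alike of the blue_strip alone.

How it is judged:
By the outcome, as a careful person would: the job done as asked, in the order asked, and still so for the second after the job is handed in, with the robot touching nothing.
It also fails if it takes over 48 s, if anything falls off the work surface, if the arm or the gripper's body presses on something with over 40 N, if the wrist force passes 120 N, or if a joint passes its speed limit or range.

## Robot

A 6-joint arm with a two-finger parallel gripper is mounted at the origin on the work surface. World frame = base frame: x ahead of the robot, y to its left, z up, the work surface at z = 0. Lengths are in mm, angles in rad, forces in N, time in s.
With the tool pointing down it reaches from about 350 to 975 mm from the base axis. Payload 4.9 kg.
Tool frame: the origin (TCP) lies on the centre line of the jaws, within the pads' length; the fingertips stand 8 mm ahead of it and the grasp point (between the pads) lies 11 mm behind it (r.tips_ahead is the distance from the TCP to the fingertips, in mm); z points along the fingers, y is the direction in which the jaws open and shut (so a half turn about z gives the same grasp; the last joint's range is limited). The gripper opens to 85 mm and grips with 20 to 120 N. Pads are 22 mm wide; open, the fingers measure 114 mm over their backs; the gripper's body (76 mm by 85 mm) begins 54 mm behind the grasp point. The pads swing forward as they close: fully open they stand 13 mm farther back than shut.
Start: joints at [-1.452, 0.053, 1.613, -0, 1.476, -0.119], TCP at [147.224, -607.393, 239.304] pointing down, gripper open.
Joint ranges: [-3.01, 3.01], [-1.01, 2.22], [0.06, 2.58], [-1.02, 4.17], [0.09, 2.62], [-3.14, 3.14]. Speed limits (rad/s): [2.57, 2.57, 3.14, 3.14, 3.14, 3.14].

## Interface

Orientations are given as a 3x3 rotation matrix whose columns are the frame's x, y, z axes.
In Python, from bench import readout, cams, hand_in, r gives the robot as it stands.
- The arm moves only by the tool move_arm, never from a script. Its argument "commands" is a list that holds one entry, the list of rows, each a list of 5 numbers: the gripper's target within -1 to 1 (shut at 1, half-way at 0, fully open at -1), then the shift along the tool's x, y, z in units of 40 mm (1.0 is 40 mm), then the turn about the tool's z in units of 0.12 rad (1.0 is 0.12 rad). In form: [[[fingers, dx, dy, dz, spin], ...]]. A call has 1 to 20 rows; each row shifts and turns the pose as measured when the row begins, along the tool's axes as they then stand; what a row does not reach is not made up. A row lasts 1/10 s, in which the tool goes at most 50 mm and 8.59 degrees, less where a joint would pass 70% of its speed; a pose out of reach is approached as far as the arm can. A call with a number of a shift or a turn outside -1 to 1 is refused whole. A call with a gripper value outside its range is refused whole. The fingers move at their own pace and stop on an object; "newtons" is the grip in N (left out, the last holds). Time passes only in rows, so rows that do not move let the fingers close. It gives the time, the measured TCP pose, the force and the opening at its end, in the units of the state.
- readout.get_obs(): the state, without advancing time (a new reading comes with each control period).
- cams.read_camera(name): name is "side" or "top"; returns a dict with "color" (420x560x3 uint8, red, green, blue), "intrinsics" (3x3 intrinsics, pixels), "R" (3x3) and "t" (3): a world point X has camera coordinates R X + t. Camera axes: x right, y down, z forward; pixel columns grow to the right and rows downward; lengths in mm; the calibration is good to about 2 mm. A picture is of the moment at which its call begins. There is no depth.
- hand_in(): hands the job in, once; it reports no verdict.
The state is a dict: "t": time; "joints": joint angles; "qvel": joint speeds; "effort": joint torques, N m; "position": TCP position; "eef_rot": TCP orientation; "contact_force": force on the tool from outside, world axes, zero at the start; "ft_torque": the same for the moment, N m; "opening": finger opening in mm.
Only numpy, scipy, OpenCV 4.12 (cv2) and the standard library are available. Lean on these libraries where they do the work, as an engineer would, in place of code of your own. Each camera call takes 0.05 s, during which the arm holds its last target. There are 200 camera calls.

## Working session

There is one attempt and no reset: what is moved stays moved. The work goes in short steps, Python scripts to look and compute and a tool call to move; the robot and the scene stay as the last step left them, time stands still between calls to the robot, and variables do not carry over. Pictures are saved under pics/ and viewed, on a budget of 10 in all, crops included, one or two more only if the job needs it, and the job is handed in when it is done.

Besides the shell and the picture viewer there is one more tool, called after "Request:" as name(argument=value, ...) on one line, values as JSON. move_arm: Moves the arm, as the interface text tells. Shifts and turns lie within -1 to 1; 1 stands for 40 mm of shift or 0.12 rad of turn. Its arguments: {"type":"object","properties":{"commands":{"type":"array","items":{"type":"array","items":{"type":"array","items":{"type":"number","minimum":-1,"maximum":1}}}},"newtons":{"type":"number"}},"required":["commands"]}

```bash
ls; mkdir -p pics; python3 - <<'E'
from bench import readout,cams,r
import cv2,numpy as np
o=readout.get_obs();print(o['t'],o['position'],np.round(o['eef_rot'],3),o['opening'])
for n in('top','side'):
    c=cams.read_camera(n);cv2.imwrite(f'pics/{n}0.png',c['color'][:,:,::-1]);print(n,c['intrinsics'],c['R'],c['t'],-np.array(c['R']).T@c['t'])
E
```

```text
pics
0.0 [ 147.1775499  -606.81566489  238.07910088] [[ 0.972  0.236 -0.   ]
 [ 0.236 -0.972  0.002]
 [ 0.    -0.002 -1.   ]] 85.18260913148943
top [[386.32585243   0.         280.1697479 ]
 [  0.         386.32585243 205.48183207]
 [  0.           0.           1.        ]] [[ 0.01623474 -0.99981782  0.01003827]
 [-0.99246965 -0.01733287 -0.12125829]
 [ 0.12141019 -0.00799408 -0.99257023]] [-95.32949244 423.69941381 918.15323374] [310.58329692 -80.62841043 963.66557536]
side [[531.31078469   0.         280.81901486]
 [  0.         531.31078469 209.89552698]
 [  0.           0.           1.        ]] [[ 0.91431412 -0.40496879  0.00547479]
 [-0.24298253 -0.55930584 -0.79255061]
 [ 0.32402034  0.72330994 -0.60978156]] [-439.92152568  111.8147761  1548.4425007 ] [  -72.33137101 -1235.61967544  1035.23903583]
```

View pics/top0.png

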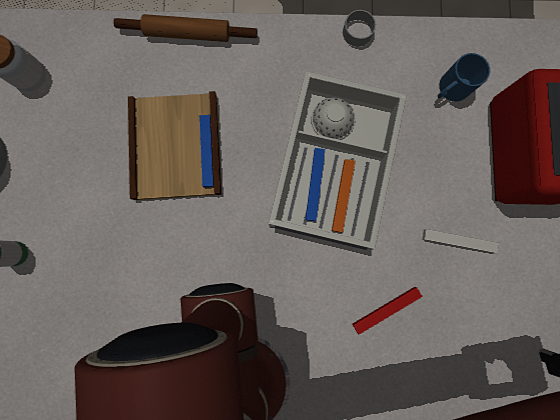

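View pics/side0.png

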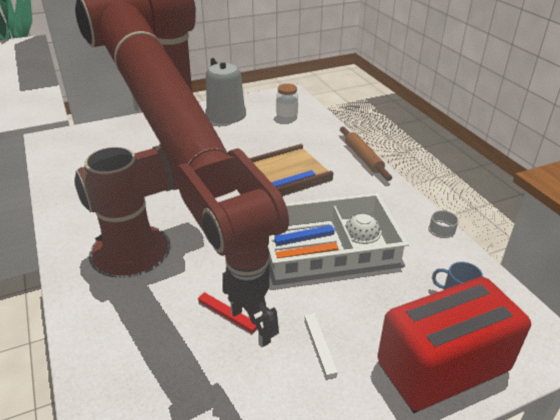

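The top view shows three blue or similar strips. Candidates are the blue strip in the drainer (316,185), the blue mate on the board (206,150), and the red (387,310) and white (460,241) look-alikes on the counter. The one to move is at (316,185), in the near compartment left of the orange strip (344,196). The free raised edge is the dark one at (132,148).

```bash
cat > h.py <<'E'
import cv2,numpy as np
from bench import readout,cams
def ray(c,uv,z):
    uv=np.atleast_2d(uv).astype(float);R=np.array(c['R']);C=-R.T@c['t']
    d=np.c_[uv,np.ones(len(uv))]@np.linalg.inv(c['intrinsics']).T@R
    return C+d*((z-C[2])/d[:,2])[:,None]
def proj(c,X):
    p=(np.atleast_2d(X)@np.array(c['R']).T+c['t'])@np.array(c['intrinsics']).T
    return p[:,:2]/p[:,2:]
def blobs(c,lo,hi,amin=150):
    h=cv2.cvtColor(c['color'],cv2.COLOR_RGB2HSV);m=cv2.inRange(h,lo,hi)
    cs,_=cv2.findContours(m,cv2.RETR_EXTERNAL,cv2.CHAIN_APPROX_NONE)
    return [k[:,0] for k in cs if cv2.contourArea(k)>amin]
def rect(c,k,z):
    P=ray(c,k,z)[:,:2].astype(np.float32);(x,y),s,_=cv2.minAreaRect(P)
    b=cv2.boxPoints(cv2.minAreaRect(P));e=[b[1]-b[0],b[2]-b[1]];e=max(e,key=np.linalg.norm)
    if e[0]<0:e=-e
    return np.round([x,y,max(s),min(s),np.degrees(np.arctan2(e[1],e[0]))],1)
BLUE=((110,150,60),(128,255,255));ORANGE=((5,170,90),(16,255,255))
E
python3 - <<'E'
from h import *
c=cams.read_camera('top')
for n,(lo,hi) in dict(b=BLUE,o=ORANGE).items():
    for k in blobs(c,lo,hi): print(n,k.mean(0),rect(c,k,35),rect(c,k,38))
s=cams.read_camera('side')
for k in blobs(s,*BLUE,60): print('side',k.mean(0),rect(s,k,35),rect(s,k,38))
hsv=cv2.cvtColor(c['color'],cv2.COLOR_RGB2HSV)
for v in (110,150,185): print(v,[tuple(x) for x in hsv[v,124:142]])
a=cv2.resize(c['color'][60:260,100:400],None,fx=2.6,fy=2.6,interpolation=cv2.INTER_CUBIC);cv2.imwrite('pics/crop1.png',a[:,:,::-1])
E
```

```text
o [343.16981132 195.24528302] [ 453.2 -241.1  178.7   25.9  -10.3] [ 452.8 -240.5  178.1   25.8  -10.3]
side [303.50833333 233.275     ] [ 475.9 -178.3  176.8   23.7   -6.6] [ 474.3 -181.5  176.3   23.6   -6.6]
side [293.0125 177.925 ] [568.9  93.9 147.8  20.7   4.4] [567.   89.9 147.4  20.6   4.4]
110 [(np.uint8(11), np.uint8(16), np.uint8(129)), (np.uint8(13), np.uint8(17), np.uint8(132)), (np.uint8(21), np.uint8(13), np.uint8(136)), (np.uint8(15), np.uint8(17), np.uint8(120)), (np.uint8(11), np.uint8(138), np.uint8(59)), (np.uint8(11), np.uint8(191), np.uint8(44)), (np.uint8(11), np.uint8(172), np.uint8(49)), (np.uint8(11), np.uint8(177), np.uint8(49)), (np.uint8(9), np.uint8(165), np.uint8(51)), (np.uint8(10), np.uint8(176), np.uint8(45)), (np.uint8(12), np.uint8(213), np.uint8(12)), (np.uint8(13), np.uint8(136), np.uint8(30)), (np.uint8(18), np.uint8(126), np.uint8(79)), (np.uint8(17), np.uint8(120), np.uint8(123)), (np.uint8(18), np.uint8(118), np.uint8(115)), (np.uint8(17), np.uint8(117), np.uint8(111)), (np.uint8(16), np.uint8(118), np.uint8(110)), (np.uint8(17), np.uint8(119
[... 947 characters left out ...]
int8(14), np.uint8(129)), (np.uint8(13), np.uint8(13), np.uint8(135)), (np.uint8(11), np.uint8(15), np.uint8(132)), (np.uint8(8), np.uint8(30), np.uint8(95)), (np.uint8(11), np.uint8(225), np.uint8(43)), (np.uint8(10), np.uint8(179), np.uint8(50)), (np.uint8(9), np.uint8(165), np.uint8(51)), (np.uint8(9), np.uint8(157), np.uint8(52)), (np.uint8(10), np.uint8(167), np.uint8(49)), (np.uint8(10), np.uint8(178), np.uint8(33)), (np.uint8(11), np.uint8(200), np.uint8(14)), (np.uint8(17), np.uint8(124), np.uint8(74)), (np.uint8(17), np.uint8(113), np.uint8(124)), (np.uint8(18), np.uint8(118), np.uint8(119)), (np.uint8(17), np.uint8(121), np.uint8(118)), (np.uint8(17), np.uint8(120), np.uint8(117))]
```

View pics/crop1.png

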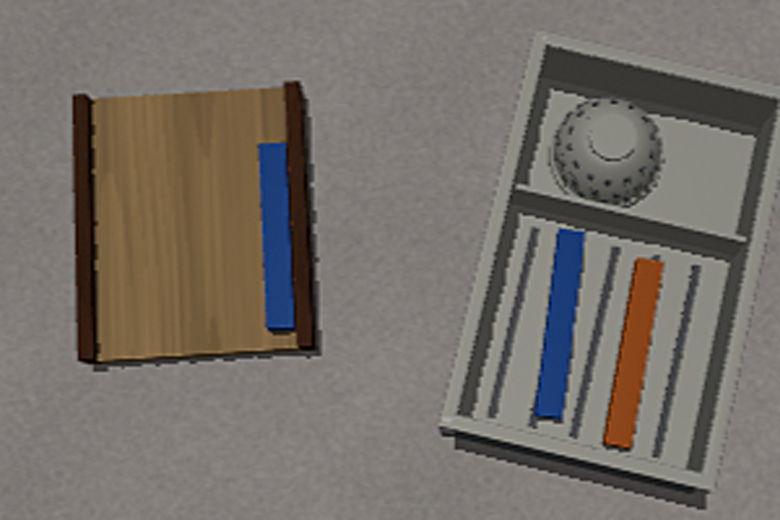

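The enlarged crop confirms it: the blue strip (560,325 in the crop) is in the near compartment, left of the orange strip. The board's left raised edge (85,230 in the crop) is free, and the mate lies at the right one. The blue mask missed the top view, so I'll widen it and measure the board as well.

```bash
sed -i 's/(110,150,60)/(105,120,40)/' h.py; python3 - <<'E'
from h import *
c=cams.read_camera('top');s=cams.read_camera('side')
for k in blobs(c,*BLUE): print('blue',k.mean(0),rect(c,k,35),rect(c,k,38))
for k in blobs(s,*BLUE): print('side',k.mean(0),rect(s,k,35),rect(s,k,38))
for k in blobs(c,(5,120,36),(13,255,62)):
    if 100<k[:,0].mean()<230: print('edge',k.mean(0),k.min(0),k.max(0),'rect z32',rect(c,k,32), cv2.fitLine(ray(c,k,32)[:,:2].astype(np.float32),2,0,.01,.01).ravel())
for k in blobs(c,(14,90,60),(22,160,200),1000):
    if 100<k[:,0].mean()<230:
        print('wood',k.min(0),k.max(0),rect(c,k,20))
hsv=cv2.cvtColor(c['color'],cv2.COLOR_RGB2HSV).astype(float)
# subpixel columns along left edge: outer (S crosses 80) and top->face (V falls under 40 ), foot (V rises through 65..)
f=[];o_=[];rf=[]
V=hsv[:,:,2];S=hsv[:,:,1]
for row in range(105,190,3):
    cols=np.arange(124,145)
    i=next(j for j in cols if S[row,j]<90<=S[row,j+1]);o_.append((i+(90-S[row,i])/(S[row,i+1]-S[row,i]),row))
    i=next(j for j in range(132,145) if V[row,j]<75<=V[row,j+1]);f.append((i+(75-V[row,i])/(V[row,i+1]-V[row,i]),row))
for n,p,z in(('outer left',o_,32),('left dark end',f,20)):
    P=ray(c,p,z)[:,:2];q=np.polyfit(P[:,0],P[:,1],1);print(n,q,'deg',np.degrees(np.arctan(q[0])),'y@560',np.polyval(q,560),'resid',np.std(P[:,1]-np.polyval(q,P[:,0])))
# white compartment: print cross profile ends of the blue strip
E
```

```text
blue [314.95625 183.99375] [ 479.6 -172.7  179.2   26.7   -6.8] [ 479.1 -172.4  178.7   26.6   -6.8]
blue [205.95652174 150.68322981] [557.6  96.6 182.   25.5   4.8] [556.8  96.1 181.4  25.4   4.8]
side [303.15625   234.0859375] [ 475.7 -182.1  179.8   39.6   -6.7] [ 474.1 -185.3  179.3   39.5   -6.7]
edge [131.36018957 147.23696682] [128  96] [135 198] rect z32 [565.5 281.3 258.1  13.7   4.8] [9.9653023e-01 8.3231270e-02 5.6353192e+02 2.8112579e+02]
edge [214.38164251 142.23188406] [210  92] [219 192] rect z32 [582.   77.7 255.7  14.3   4.8] [9.9641305e-01 8.4622853e-02 5.8010504e+02 7.7291542e+01]
edge [172.16666667  31.27173913] [114  18] [226  39] rect z32 [872.3 202.3 292.3  34.8  83.5] [1.3200098e-01 9.9124956e-01 8.6959821e+02 1.9608374e+02]
wood [135  93] [214 198] [574.2 180.8 259.2 189.8   4.9]
outer left [8.42451639e-02 2.40878460e+02] deg 4.8155215010220065 y@560 288.05575162497064 resid 0.3889623804836046
left dark end [8.11783818e-02 2.27464770e+02] deg 4.64100189499553 y@560 272.924664264646 resid 0.6888220525361051
```

```bash
cat >> h.py <<'E'
def go(x,y,z,yaw):
    "print remaining shift in tool axes (units of 40 mm) and spin (units of .12 rad)"
    o=readout.get_obs();R=np.array(o['eef_rot']);p=np.array(o['position'])
    a=np.degrees(np.arctan2(R[1,0],R[0,0]));d=R.T@(np.array([x,y,z])-p)/40
    print('t',round(o['t'],2),'p',p.round(1),'yaw',a.round(2),'F',np.round(o['contact_force'],1),'open',round(o['opening'],1))
    print('units dx,dy,dz',d.round(3),'spin',round(-np.radians(yaw-a)/.12,3))
E
python3 - <<'E'
from h import *
from bench import r
print(r.tips_ahead)
c=cams.read_camera('top')
print('rim left',ray(c,[290.4,185],86),'wall foot left',ray(c,[100+480/2.6,185],17))
go(478,-174.5,150,-6.8)
E
```

```text
8.0
rim left [[ 465.89258814 -110.49702447   86.        ]] wall foot left [[477.84371685 -98.46723421  17.        ]]
t 0.35 p [ 147.2 -607.3  239. ] yaw 13.62 F [-0.5  0.1 -0.3] open 85.6
units dx,dy,dz [10.585 -8.566  2.23 ] spin 2.971
```

Request:
move_arm(commands=[[[-0.2,0,0,0,1],[-0.2,0,0,0,1],[-0.2,0,0,0,1],[-0.2,0,0,0,0]]], newtons=60)

```text
t: 0.75
position: [147.2, -607.1, 238.8]
eef_rot: [[0.991, -0.135, -0.0], [-0.135, -0.991, 0.001], [-0.0, -0.001, -1.0]]
contact_force: [0.7, -0.2, 0.5]
opening: 51.3
```

```bash
python3 -c "
from h import *
go(478,-174.5,150,-6.8)"
```

```text
t 0.75 p [ 147.2 -607.1  238.8] yaw -7.75 F [ 0.7 -0.2  0.5] open 51.3
units dx,dy,dz [  6.736 -11.83    2.228] spin -0.138
```

Request:
move_arm(commands=[[[-0.2,0.52,-0.91,0,-0.14],[-0.2,0.52,-0.91,0,0],[-0.2,0.52,-0.91,0,0],[-0.2,0.52,-0.91,0,0],[-0.2,0.52,-0.91,0,0],[-0.2,0.52,-0.91,0,0],[-0.2,0.52,-0.91,0,0],[-0.2,0.52,-0.91,0,0],[-0.2,0.52,-0.91,0,0],[-0.2,0.52,-0.91,0,0],[-0.2,0.52,-0.91,0,0],[-0.2,0.52,-0.91,0,0],[-0.2,0.5,-0.9,0,0],[-0.2,0,0,0.5,0],[-0.2,0,0,0,0]]])

```text
t: 2.25
position: [475.6, -147.7, 220.5]
eef_rot: [[0.997, -0.076, 0.007], [-0.076, -0.997, -0.004], [0.008, 0.003, -1.0]]
contact_force: [-2.4, 0.1, -0.0]
opening: 51.1
```

```bash
python3 - <<'E'
from h import *
go(478,-174.5,110,-6.8)
c=cams.read_camera('top');s=cams.read_camera('side')
a=cv2.resize(c['color'][90:270,230:430],None,fx=2.2,fy=2.2);b=cv2.resize(s['color'][150:330,200:360],None,fx=2.2,fy=2.2)
cv2.imwrite('pics/two2.png',np.hstack([a,b])[:,:,::-1])
E
```

```text
t 2.25 p [ 475.6 -147.7  220.5] yaw -4.38 F [-2.4  0.1 -0. ] open 51.1
units dx,dy,dz [0.09  0.653 2.765] spin 0.352
```

View pics/two2.png

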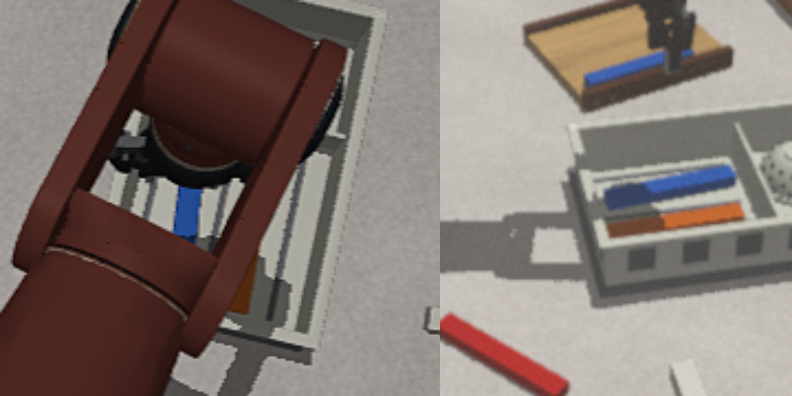

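The arm is above the strip, which still lies alone between the wall and the orange strip (blue at 188,210 in the left panel and 670,187 in the right). It overshot slightly, so I'll correct and descend.

Request:
move_arm(commands=[[[-0.2,0.09,0.65,0.3,0.35],[-0.2,0,0,0.6,0],[-0.2,0,0,0.6,0],[-0.2,0,0,0.6,0],[-0.2,0,0,0.4,0],[-0.2,0,0,0,0],[-0.2,0,0,0,0]]])

```text
t: 3.05
position: [482.1, -186.9, 131.5]
eef_rot: [[0.991, -0.128, 0.026], [-0.128, -0.992, -0.015], [0.028, 0.012, -1.0]]
contact_force: [0.0, 0.8, -0.0]
opening: 51.5
```

```bash
python3 -c "
from h import *
go(478,-174.5,32,-6.8)"
```

```text
t 3.05 p [ 482.1 -186.9  131.5] yaw -7.36 F [ 0.   0.8 -0. ] open 51.5
units dx,dy,dz [-0.211 -0.324  2.48 ] spin -0.082
```

Request:
move_arm(commands=[[[-0.2,-0.21,-0.32,0,-0.08],[-0.2,0,0,0,0],[-0.2,0,0,0,0],[-0.2,0,0,0,0]]])

```text
t: 3.45
position: [476.7, -173.6, 136.1]
eef_rot: [[0.992, -0.119, 0.033], [-0.118, -0.993, -0.019], [0.035, 0.015, -0.999]]
contact_force: [1.2, 0.1, -0.1]
opening: 51.6
```

```bash
python3 -c "
from h import *
go(478,-174.5,32,-6.8)
print(np.round(readout.get_obs()['eef_rot'],3))"
```

```text
t 3.45 p [ 476.7 -173.6  136.1] yaw -6.78 F [ 1.2  0.1 -0.1] open 51.6
units dx,dy,dz [-0.054 -0.018  2.603] spin 0.003
[[ 0.992 -0.119  0.033]
 [-0.118 -0.993 -0.019]
 [ 0.035  0.015 -0.999]]
```

Request:
move_arm(commands=[[[-0.2,-0.05,0,0.2,0],[-0.2,0,0,0.3,0],[-0.2,0,0,0.3,0],[-0.2,0,0,0.3,0],[-0.2,0,0,0.3,0],[-0.2,0,0,0.2,0],[-0.2,0,0,0.15,0],[-0.2,0,0,0.1,0],[-0.2,0,0,0.05,0],[-0.2,0,0,0,0]]])

```text
t: 4.45
position: [476.3, -174.3, 51.7]
eef_rot: [[0.993, -0.118, 0.03], [-0.118, -0.993, -0.017], [0.032, 0.013, -0.999]]
contact_force: [1.1, 0.8, 0.1]
opening: 51.4
```

```bash
python3 -c "
from h import *
go(478,-174.5,32,-6.8)
print(np.round(readout.get_obs()['eef_rot'],3))"
```

```text
t 4.45 p [ 476.3 -174.3   51.7] yaw -6.77 F [1.1 0.8 0.1] open 51.4
units dx,dy,dz [ 0.026 -0.008  0.493] spin 0.005
[[ 0.993 -0.118  0.03 ]
 [-0.118 -0.993 -0.017]
 [ 0.032  0.013 -0.999]]
```

Request:
move_arm(commands=[[[-0.2,0,0,0.2,0],[-0.2,0,0,0.15,0],[-0.2,0,0,0.1,0],[-0.2,0,0,0.05,0],[-0.2,0,0,0,0]]])

```text
t: 4.95
position: [477.9, -175.2, 31.2]
eef_rot: [[0.992, -0.118, 0.032], [-0.118, -0.993, -0.018], [0.034, 0.014, -0.999]]
contact_force: [0.0, 0.0, 0.3]
opening: 51.4
```

```bash
python3 - <<'E'
from h import *
go(478,-174.5,29,-6.8)
s=cams.read_camera('side')
cv2.imwrite('pics/s3.png',cv2.resize(s['color'][160:310,220:420],None,fx=4,fy=4,interpolation=cv2.INTER_CUBIC)[:,:,::-1])
E
```

```text
t 4.95 p [ 477.9 -175.2   31.2] yaw -6.76 F [0.  0.  0.3] open 51.4
units dx,dy,dz [-0.003 -0.019  0.055] spin 0.006
```

View pics/s3.png

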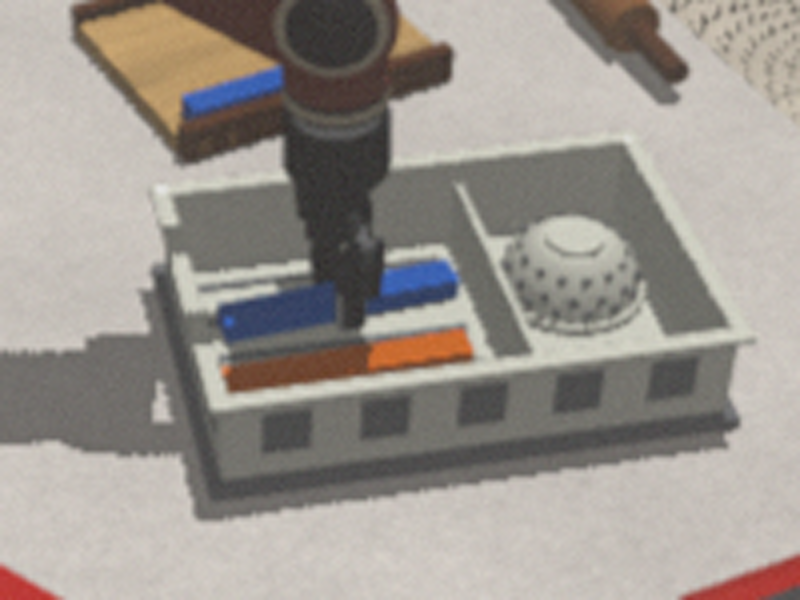

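The near finger stands between the blue and orange strips (350,310), near the middle of the blue one and clear of the orange. I'll close and make a short lift.

Request:
move_arm(commands=[[[1,0,0,0,0],[1,0,0,0,0],[1,0,0,0,0],[1,0,0,0,0],[1,0,0,0,0],[1,0,0,0,0]]], newtons=60)

```text
t: 5.6
position: [478.4, -175.4, 32.2]
eef_rot: [[0.992, -0.118, 0.033], [-0.118, -0.993, -0.019], [0.035, 0.015, -0.999]]
contact_force: [0.1, 0.5, 0.1]
opening: 24.3
```

Request:
move_arm(commands=[[[1,0,0,-0.1,0],[1,0,0,-0.2,0],[1,0,0,-0.2,0],[1,0,0,-0.1,0],[1,0,0,0,0],[1,0,0,0,0]]])

```text
t: 6.2
position: [477.8, -175.1, 59.0]
eef_rot: [[0.992, -0.118, 0.034], [-0.118, -0.993, -0.02], [0.037, 0.015, -0.999]]
contact_force: [-0.4, -0.5, -1.0]
opening: 24.1
```

```bash
python3 - <<'E'
from h import *
go(478,-174.5,170,4.8)
print(np.round(readout.get_obs()['eef_rot'],3))
s=cams.read_camera('side')
cv2.imwrite('pics/s4.png',cv2.resize(s['color'][160:310,220:420],None,fx=4,fy=4,interpolation=cv2.INTER_CUBIC)[:,:,::-1])
E
```

```text
t 6.2 p [ 477.8 -175.1   59. ] yaw -6.75 F [-0.4 -0.5 -1. ] open 24.1
units dx,dy,dz [ 0.104  0.027 -2.773] spin -1.681
[[ 0.992 -0.118  0.034]
 [-0.118 -0.993 -0.02 ]
 [ 0.037  0.015 -0.999]]
```

View pics/s4.png

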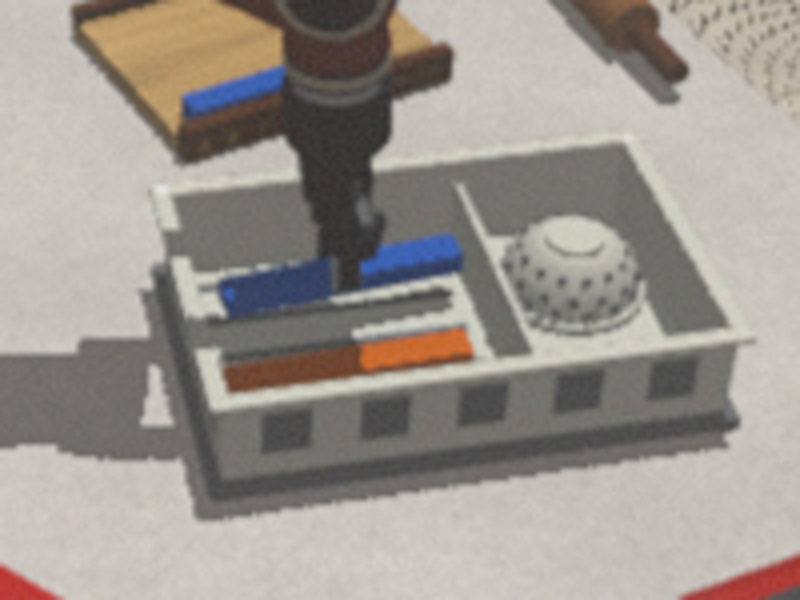

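The strip is off the floor, held level and clear of the orange one (blue 225–460, 270). I'll lift it out over the rim.

Request:
move_arm(commands=[[[1,0,0,-0.2,0],[1,0,0,-0.4,0],[1,0,0,-0.4,0],[1,0,0,-0.4,0],[1,0,0,-0.4,0],[1,0,0,-0.4,0],[1,0,0,-0.3,0],[1,0,0,-0.2,0],[1,0,0,-0.1,0],[1,0,0,0,0],[1,0,0,0,0]]])

```text
t: 7.35
position: [472.0, -171.9, 175.2]
eef_rot: [[0.993, -0.118, 0.029], [-0.118, -0.993, -0.017], [0.031, 0.013, -0.999]]
contact_force: [0.5, 0.7, -0.8]
opening: 24.3
```

```bash
python3 -c "
from h import *
go(569.4,234.8,160,4.8)
print(np.round(readout.get_obs()['eef_rot'],3))"
```

```text
t 7.35 p [ 472.  -171.9  175.2] yaw -6.76 F [ 0.5  0.7 -0.8] open 24.3
units dx,dy,dz [  1.208 -10.387   0.279] spin -1.682
[[ 0.993 -0.118  0.029]
 [-0.118 -0.993 -0.017]
 [ 0.031  0.013 -0.999]]
```

Request:
move_arm(commands=[[[1,0.05,-0.2,0,0],[1,0.05,-0.4,0,0],[1,0.07,-0.6,0,0],[1,0.07,-0.6,0,0],[1,0.07,-0.6,0,0],[1,0.07,-0.6,0,0],[1,0.07,-0.6,0,0],[1,0.07,-0.6,0,0],[1,0.07,-0.6,0,0],[1,0.07,-0.6,0,0],[1,0.07,-0.6,0,0],[1,0.07,-0.6,0,0],[1,0.07,-0.6,0,0],[1,0.07,-0.6,0,0],[1,0.07,-0.5,0,0],[1,0.07,-0.4,0,0],[1,0.05,-0.3,0,0],[1,0,-0.2,0,0],[1,0,-0.1,0,0],[1,0,0,0,0]]])

```text
t: 9.35
position: [556.2, 216.4, 155.5]
eef_rot: [[0.993, -0.118, 0.003], [-0.117, -0.993, -0.012], [0.005, 0.012, -1.0]]
contact_force: [0.2, -0.0, 0.5]
opening: 24.2
```

Request:
move_arm(commands=[[[1,0,0,0,-0.2],[1,0,0,0,-0.3],[1,0,0,0,-0.4],[1,0,0,0,-0.3],[1,0,0,0,-0.2],[1,0,0,0,-0.1],[1,0,0,0,0],[1,0,0,0,0]]])

```text
t: 10.15
position: [556.3, 212.2, 156.2]
eef_rot: [[0.998, 0.069, 0.004], [0.069, -0.998, -0.014], [0.003, 0.014, -1.0]]
contact_force: [-0.3, -0.3, -0.3]
opening: 24.4
```

```bash
python3 -c "
from h import *
go(569.4,234.8,80,4.8)
print(np.round(readout.get_obs()['eef_rot'],3))"
```

```text
t 10.15 p [556.3 212.2 156.2] yaw 3.97 F [-0.3 -0.3 -0.3] open 24.4
units dx,dy,dz [ 0.36  -0.567  1.898] spin -0.121
[[ 0.998  0.069  0.004]
 [ 0.069 -0.998 -0.014]
 [ 0.003  0.014 -1.   ]]
```

Request:
move_arm(commands=[[[1,0.1,-0.15,0.1,-0.12],[1,0.15,-0.2,0.2,0],[1,0.1,-0.15,0.3,0],[1,0,-0.05,0.3,0],[1,0,0,0.3,0],[1,0,0,0.3,0],[1,0,0,0.2,0],[1,0,0,0.15,0],[1,0,0,0.1,0],[1,0,0,0,0],[1,0,0,0,0]]])

```text
t: 11.25
position: [568.4, 235.9, 68.2]
eef_rot: [[0.996, 0.085, -0.0], [0.085, -0.996, -0.015], [-0.001, 0.015, -1.0]]
contact_force: [-0.4, 0.8, -0.1]
opening: 24.2
```

```bash
python3 - <<'E'
from h import *
go(569.4,234.8,38,4.8)
print(np.round(readout.get_obs()['eef_rot'],3))
c=cams.read_camera('top');s=cams.read_camera('side')
a=cv2.resize(c['color'][80:210,100:250],None,fx=2.6,fy=2.6);b=cv2.resize(s['color'][100:230,220:370],None,fx=2.6,fy=2.6)
cv2.imwrite('pics/two5.png',np.hstack([a,b])[:,:,::-1])
E
```

```text
t 11.25 p [568.4 235.9  68.2] yaw 4.86 F [-0.4  0.8 -0.1] open 24.2
units dx,dy,dz [0.024 0.018 0.756] spin 0.009
[[ 0.996  0.085 -0.   ]
 [ 0.085 -0.996 -0.015]
 [-0.001  0.015 -1.   ]]
```

View pics/two5.png

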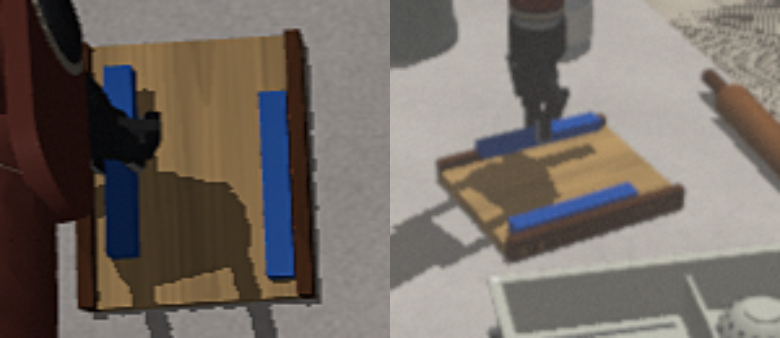

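The strip hangs over the board, parallel to and inside the free edge (left panel x 105–140, y 65–258), with both ends inside. Now I'll lower it gently.

Request:
move_arm(commands=[[[1,0,0,0.1,0],[1,0,0,0.2,0],[1,0,0,0.2,0],[1,0,0,0.1,0],[1,0,0,0.05,0],[1,0,0,0.05,0],[1,0,0,0,0]]])

```text
t: 12.05
position: [569.0, 235.7, 38.8]
eef_rot: [[0.996, 0.085, 0.002], [0.085, -0.996, -0.014], [0.0, 0.014, -1.0]]
contact_force: [0.0, 0.9, -0.4]
opening: 24.4
```

Request:
move_arm(commands=[[[1,0,0,0.04,0],[1,0,0,0.04,0],[1,0,0,0.04,0]]], newtons=25)

```text
t: 12.35
position: [570.2, 236.0, 35.6]
eef_rot: [[0.996, 0.085, 0.004], [0.085, -0.996, -0.014], [0.003, 0.014, -1.0]]
contact_force: [-2.5, -0.4, 4.4]
opening: 24.1
```

Request:
move_arm(commands=[[[1,0,0,0.03,0],[1,0,0,0.03,0]]], newtons=20)

```text
t: 12.55
position: [571.3, 236.4, 35.0]
eef_rot: [[0.996, 0.085, 0.007], [0.085, -0.996, -0.013], [0.005, 0.014, -1.0]]
contact_force: [-4.1, -0.4, 5.7]
opening: 24.1
```

```bash
python3 - <<'E'
from h import *
go(569.4,234.8,38,4.8)
s=cams.read_camera('side')
cv2.imwrite('pics/s6.png',cv2.resize(s['color'][130:200,230:350],None,fx=6,fy=6,interpolation=cv2.INTER_CUBIC)[:,:,::-1])
E
```

```text
t 12.55 p [571.3 236.4  35. ] yaw 4.87 F [-4.1 -0.4  5.7] open 24.1
units dx,dy,dz [-0.05   0.037 -0.074] spin 0.011
```

View pics/s6.png

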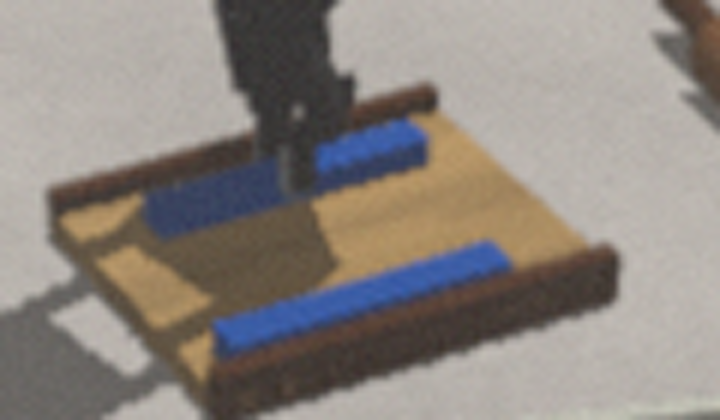

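The strip is resting on the board (about 6 N of contact, 285,180). I'll release it gradually to a narrow opening and rise.

Request:
move_arm(commands=[[[0.4,0,0,0,0],[0.35,0,0,0,0],[0.25,0,0,0,0],[0.1,0,0,0,0],[0,0,0,0,0],[0,0,0,0,0],[0,0,0,-0.2,0],[0,0,0,-0.3,0],[0,0,0,-0.3,0],[0,0,0,-0.2,0],[0,0,0,-0.1,0],[0,0,0,0,0]]])

```text
t: 13.8
position: [571.8, 237.1, 83.6]
eef_rot: [[0.996, 0.085, 0.009], [0.085, -0.996, -0.012], [0.008, 0.013, -1.0]]
contact_force: [0.8, 0.3, -0.4]
opening: 42.6
```

```bash
python3 - <<'E'
from h import *
c=np.array([574,180.]);a=np.radians(4.8);X=c+20*np.array([-np.sin(a),np.cos(a)])
go(*X,75,4.8)
s=cams.read_camera('side')
for k in blobs(s,*BLUE): print('side',k.mean(0),rect(s,k,38))
E
```

```text
t 13.8 p [571.8 237.1  83.6] yaw 4.87 F [ 0.8  0.3 -0.4] open 42.6
units dx,dy,dz [-0.067  0.925  0.227] spin 0.01
side [289.51020408 179.08163265] [554.2  90.7 178.4  27.6   4.5]
```

Request:
move_arm(commands=[[[1,0,0.2,0,0],[1,0,0.3,0,0],[1,0,0.3,0,0],[1,0,0.12,0,0],[1,0,0,0,0],[1,0,0,0,0]]])

```text
t: 14.45
position: [573.6, 195.6, 81.4]
eef_rot: [[0.997, 0.083, 0.005], [0.083, -0.996, -0.014], [0.003, 0.014, -1.0]]
contact_force: [0.5, -0.1, 0.6]
opening: 0.2
```

```bash
python3 - <<'E'
from h import *
go(574.1,199,30.5,4.8)
c=cams.read_camera('top')
for k in blobs(c,*BLUE): print('top',k.mean(0),k.min(0),k.max(0),rect(c,k,38))
a=cv2.resize(c['color'][80:210,100:250],None,fx=4,fy=4);cv2.imwrite('pics/t7.png',a[:,:,::-1])
E
```

```text
t 14.45 p [573.6 195.6  81.4] yaw 4.77 F [ 0.5 -0.1  0.6] open 0.2
units dx,dy,dz [ 0.014 -0.103  1.271] spin -0.004
top [153.05319149 161.91489362] [146 140] [157 180] [530.1 227.8 100.1  26.7   3.3]
top [205.9625 150.5125] [200 115] [212 187] [556.7  96.  181.6  25.7   4.5]
```

View pics/t7.png

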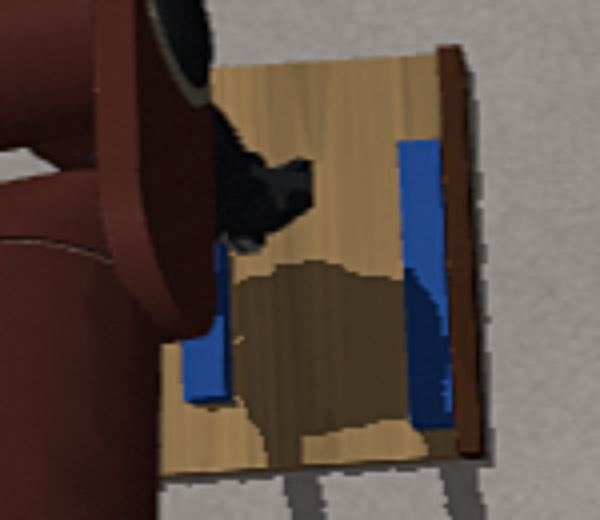

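The strip lies on the board with its near end at (207,400) and the closed gripper is on its inner side (280,190). The mate is unmoved. I'll descend beside the strip and push it home.

Request:
move_arm(commands=[[[1,0,0,0.15,0],[1,0,0,0.3,0],[1,0,0,0.3,0],[1,0,0,0.2,0],[1,0,0,0.15,0],[1,0,0,0.05,0],[1,0,0,0,0]]])

```text
t: 15.2
position: [572.3, 196.0, 29.3]
eef_rot: [[0.996, 0.085, 0.001], [0.085, -0.996, -0.014], [0.0, 0.014, -1.0]]
contact_force: [0.4, -0.5, 0.3]
opening: -0.1
```

```bash
python3 -c "
from h import *
go(569.6,234.3,31,4.8)"
```

```text
t 15.2 p [572.3 196.   29.3] yaw 4.89 F [ 0.4 -0.5  0.3] open -0.1
units dx,dy,dz [ 0.014 -0.96  -0.056] spin 0.014
```

Request:
move_arm(commands=[[[1,0,-0.1,-0.03,0],[1,0,-0.1,0,0],[1,0,-0.1,0,0],[1,0,-0.1,0,0],[1,0,-0.1,0,0],[1,0,-0.1,0,0],[1,0,-0.1,0,0]]])

```text
t: 15.9
position: [571.2, 226.5, 32.2]
eef_rot: [[0.996, 0.085, 0.005], [0.085, -0.996, -0.014], [0.004, 0.014, -1.0]]
contact_force: [0.5, 0.2, -1.0]
opening: -0.2
```

Request:
move_arm(commands=[[[1,0,-0.05,0,0],[1,0,-0.05,0,0]]])

```text
t: 16.1
position: [570.8, 231.1, 32.2]
eef_rot: [[0.996, 0.086, 0.005], [0.086, -0.996, -0.014], [0.004, 0.014, -1.0]]
contact_force: [0.0, -0.1, -0.0]
opening: -0.1
```

Request:
move_arm(commands=[[[1,0,-0.04,0,0],[1,0,-0.04,0,0]]])

```text
t: 16.3
position: [570.6, 234.5, 32.2]
eef_rot: [[0.996, 0.086, 0.005], [0.086, -0.996, -0.014], [0.004, 0.014, -1.0]]
contact_force: [-0.9, -0.6, 0.5]
opening: -0.1
```

Request:
move_arm(commands=[[[1,0,-0.04,0,0],[1,0,-0.04,0,0]]])

```text
t: 16.5
position: [570.4, 236.7, 32.2]
eef_rot: [[0.996, 0.086, 0.005], [0.086, -0.996, -0.017], [0.004, 0.017, -1.0]]
contact_force: [0.7, -7.8, 1.4]
opening: -0.1
```

Request:
move_arm(commands=[[[1,0,-0.04,0,0],[1,0,-0.04,0,0]]])

```text
t: 16.7
position: [570.5, 236.6, 32.3]
eef_rot: [[0.996, 0.087, 0.005], [0.087, -0.996, -0.024], [0.002, 0.025, -1.0]]
contact_force: [-0.2, -6.2, 2.1]
opening: -0.2
```

```bash
python3 - <<'E'
from h import *
go(569.6,234.3,31,4.8)
s=cams.read_camera('side')
cv2.imwrite('pics/s8.png',cv2.resize(s['color'][130:200,230:350],None,fx=6,fy=6,interpolation=cv2.INTER_CUBIC)[:,:,::-1])
E
```

```text
t 16.7 p [570.5 236.6  32.3] yaw 4.98 F [-0.2 -6.2  2.1] open -0.2
units dx,dy,dz [-0.026  0.055  0.034] spin 0.026
```

View pics/s8.png

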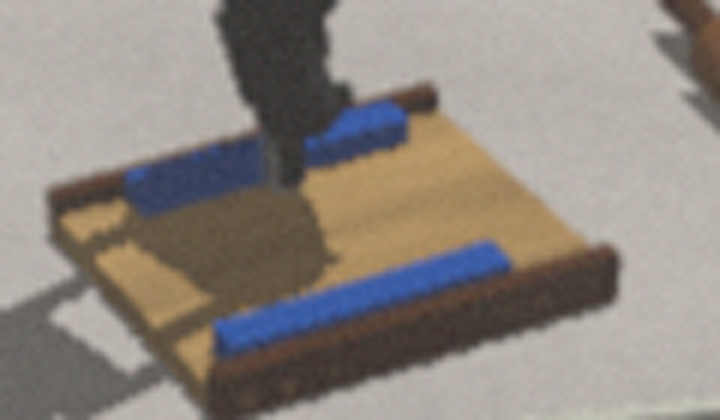

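The strip is stalled against the free edge (125–405, 160) at about 6 N, with its ends well inside the board. I'll back off, rise and move clear for a check.

Request:
move_arm(commands=[[[1,0,0.1,0,0],[1,0,0.2,0,0],[1,0,0.2,0,0],[1,0,0,-0.3,0],[1,0,0,-0.5,0],[1,0,0,-0.6,0],[1,0,0,-0.6,0],[1,0,0,-0.5,0],[1,0,0,-0.3,0],[1,0,0.3,0,0],[1,0,0.6,0,0],[1,0,0.6,0,0],[1,0,0.6,0,0],[1,0,0.6,0,0],[1,0,0.6,0,0],[1,0,0.6,0,0],[1,0,0.6,0,0],[1,0,0.3,0,0],[1,0,0.1,0,0],[1,0,0,0,0]]])

```text
t: 18.75
position: [583.3, 9.5, 148.7]
eef_rot: [[0.996, 0.084, -0.007], [0.084, -0.996, -0.021], [-0.009, 0.02, -1.0]]
contact_force: [-0.2, 0.5, 0.5]
opening: -0.2
```

Request:
move_arm(commands=[[[1,0,0.3,0,0],[1,0,0.6,0,0],[1,0,0.6,0,0],[1,0,0.6,0,0],[1,0,0.6,0,0],[1,0,0.6,0,0],[1,0,0.3,0,0],[1,0,0,0,0],[1,0,0,0,0]]])

```text
t: 19.65
position: [596.5, -135.3, 150.6]
eef_rot: [[0.996, 0.094, -0.008], [0.094, -0.995, -0.019], [-0.01, 0.018, -1.0]]
contact_force: [-0.9, -0.2, -0.6]
opening: -0.1
```

```bash
python3 - <<'E'
from h import *
go(569.6,234.3,31,4.8)
c=cams.read_camera('top');s=cams.read_camera('side')
for k in blobs(c,*BLUE): print('top',k.mean(0),k.min(0),k.max(0),rect(c,k,38))
for k in blobs(c,*ORANGE): print('orange',k.mean(0),rect(c,k,35))
a=cv2.resize(c['color'][80:210,100:250],None,fx=2.6,fy=2.6,interpolation=cv2.INTER_CUBIC);b=cv2.resize(s['color'][100:230,220:370],None,fx=2.6,fy=2.6,interpolation=cv2.INTER_CUBIC)
cv2.imwrite('pics/two9.png',np.hstack([a,b])[:,:,::-1])
E
```

```text
t 19.65 p [ 596.5 -135.3  150.6] yaw 5.4 F [-0.9 -0.2 -0.6] open -0.1
units dx,dy,dz [ 0.228 -9.316  2.818] spin 0.087
top [205.96875 150.5125 ] [200 115] [212 187] [556.8  96.1 181.6  25.4   4.8]
top [139.33742331 144.71779141] [133 109] [146 180] [569.4 259.5 181.   30.4   4.8]
orange [344.22727273 196.55194805] [ 453.2 -241.1  178.7   25.8  -10.3]
```

View pics/two9.png

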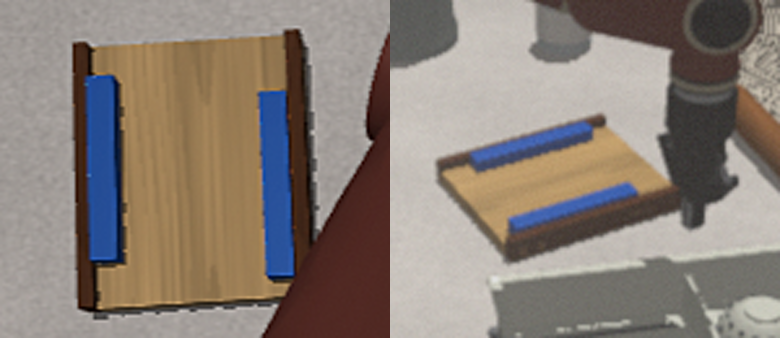

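The strip is flush along the free edge (left panel 88–122, 75–262) at 4.8°, the same as the board, with both ends inside. The mate and the orange strip read as before. Handing in.

```bash
python3 -c "
from bench import hand_in
print(hand_in())"
```

```text
the job is handed in; nothing more can be done
None
```

The blue strip is lying flat on the pastry board against the free raised edge, and I handed the job in at about 19.7 s of the 48 s allowed. I lifted it out of the drainer and lowered it onto the board until contact (about 6 N). After releasing it, I pushed it sideways with the closed fingers until it stopped against the edge (6–8 N).

**Last checks:**
- **Placement:** the strip lies at 4.8°, the same as the board. Allowing for its visible side face, its centre is within about 2 mm of the computed flush position, and both ends are well inside the board.
- **Other things:** the orange strip measured as before, and the mate strip to within the camera's noise. I did not measure the colander again, but the arm never went near it.
- **Robot:** it ended well clear, with contact force near zero.

**Minor disagreements:**
- The top and side cameras differed by about 5 mm on where the strip first lay; closing the jaws centred it.
- The tool tilted by up to about 2° while moving, so the strip's far end touched the board slightly before the other.
- The push ended about 2 mm past the point I had estimated, within the uncertainty of the calibration and finger width.

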